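# Return the deep socket to the indexed stand and hold the index plunger out

## Robot

A 6-joint arm with a two-finger parallel gripper is mounted at the origin on the work surface. World frame = base frame: x ahead of the robot, y to its left, z up, the work surface at z = 0. Lengths are in m, angles in rad, forces in N, time in s.
With the tool pointing down it reaches from about 0.35 to 0.775 m from the base axis. Payload 5.5 kg.
Tool frame: the origin (TCP) lies between the finger pads; the fingertips stand 19 mm ahead of it and the grasp point (between the pads) is the TCP; z points along the fingers, x is the direction in which the jaws open and shut, and the axes are right-handed (so a half turn about z gives the same grasp; the last joint's range is limited). The gripper opens to 85 mm and grips with 20 to 120 N. Pads are 22 mm wide; open, the fingers measure 114 mm over their backs; the gripper's body (76 mm by 85 mm) begins 54 mm behind the grasp point. The pads swing forward as they close: fully open they stand 13 mm farther back than shut.
Start: joints at [-1.45, 0.313, 0.046, 1.304, 0, 1.431], TCP at [0.148, -0.556, 0.214] pointing down, gripper open.
Joint ranges: [-2.76, 2.76], [-0.86, 1.69], [-1.03, 1.26], [-2.2, 2.34], [-1.47, 1.5], [-3.14, 3.14]. Speed limits (rad/s): [2.57, 2.57, 3.14, 3.14, 3.14, 3.14].

## Interface

Orientations are given as a unit quaternion [w, x, y, z].
In Python, from workcell import env gives the robot as it stands. The module is installed in compiled form; this text tells all that it offers.
- The arm moves only by the tool carry_out, never from a script. Its argument "steps" is a list of rows, each a list of 7 numbers: the gripper command: -1 is shut, 1 is fully open, values between are in proportion, then the shift along the tool's x, y, z in m, then the turn, a rotation vector about the tool's x, y, z in rad. A call has 1 to 20 rows; each row shifts and turns the commanded pose from where the row before left it, along the tool's axes as they then stand; what a row does not reach is not made up. A row lasts 1/8 s, in which the tool goes at most 62.5 mm and 10.7 degrees, less where a joint would pass 70% of its speed; a pose out of reach is approached as far as the arm can. A call with a gripper value outside its range is refused whole. The fingers move at their own pace and stop on an object; "grip_force" is the grip in N (left out, the last holds). Time passes only in rows, so rows that do not move let the fingers close. It gives the time, the measured TCP pose, the force and the opening at its end, in the units of the state.
- env.get_state(): the state, without advancing time (a new reading comes with each control period).
- env.read_camera(name): name is "scene" or "top" or "wrist"; returns a dict with "color" (400x640x3 uint8, red, green, blue), "K" (3x3 intrinsics, pixels), "R" (3x3) and "t" (3): a world point X has camera coordinates R X + t. Camera axes: x right, y down, z forward; pixel columns grow to the right and rows downward; lengths in m; the calibration is good to about 2 mm. A picture is of the moment at which its call begins. There is no depth.
- env.hand_in(): hands the job in, once; it reports no verdict.
The state is a dict: "clock": time; "joint_pos": joint angles; "qvel": joint speeds; "tau": joint torques, N m; "tcp_pos": TCP position; "orientation": TCP orientation; "wrist_force": force on the tool from outside, world axes, zero at the start; "ft_torque": the same for the moment, N m; "finger_gap": finger opening in m.
Only numpy, scipy, OpenCV 4.12 (cv2) and the standard library are available. Lean on these libraries where they do the work, as an engineer would, in place of code of your own. Each camera call takes 0.05 s, during which the arm holds its last target. There are 200 camera calls.

## Task

Take the one tall deep socket out of the parts bin and set it upright on the empty post of the round socket stand, fully down on the disc, and let go of it; leave the other sockets and the bar lying in the bin where they are. Then take the sprung index plunger of the stand by its black knob, pull it straight up as far as it goes so that its pin is clear of the hole in the disc, and keep holding it there for a colleague to turn the disc: the program finishes while the plunger is still held up.

Things in the scene. Friction and masses are not known exactly. Their poses are not given: they have to be found in the camera images.
- deep_center (a point): centre (half-way up) of the deep socket: a steel tube 80 mm tall, upright in the bin, open below. Outer diameter 26 mm up to 59 mm above its underside, 22 mm from 62 mm up; bore 17 mm in the lower part. z is its axis, up. 0.13 to 0.25 kg. It is the only tall thing in the bin; the others are at most 36 mm high.
- post_foot (a point): foot of the empty post, on its axis at the disc's upper face (26 mm above the bench); z up. Plain steel pin 13 mm thick, 30 mm high, its last 8 mm tapering to 6 mm, 60 mm from the disc's centre. Two more posts, 73 mm or more away, carry short fixed sockets (26 and 29 mm diameter, tops 36 and 38 mm above the disc). With the deep socket fully down, its centre is 40 mm above this point.
- stand: round dark steel socket stand fixed to the bench: disc of 190 mm diameter, upper face 26 mm above the bench; origin at the centre of its underside, z up. On its -x side a grey bracket (44 mm wide in y, 60 mm high, 66 to 116 mm from the centre) holds the index plunger at x = -84 mm, y = 0. The disc does not turn here. The posts stand on the side away from the plunger.
- plunger (a joint): travel of the index plunger: 0 m with the pin home in its hole, 0.020 m pulled fully up against its stop. The pin's tip leaves the hole at 0.010. A spring pulls it back: about 7 N to start, about 13 N fully up; let go, it snaps home.
- plunger_grip (a point): middle of the grip of the plunger's black knob, on its vertical axis, moving with it; 91 mm above the bench when home. Knob 25 mm in diameter from 13 mm below to 12 mm above this point, then a flange of 30 mm diameter up to 18 mm above it. Under the knob a 12 mm neck, a fixed 16 mm sleeve (top 23 mm below this point when home) and the bracket (31 mm below).
- bin_floor (a point): centre of the inner floor, 5 mm above the bench, of the blue open parts bin, fixed to the bench, outside 200 mm (its x) by 260 mm (its y) by 35 mm high, walls 5 mm. Four upright sockets stand near its (+-42, +-62 mm) places, at least 70 mm apart; a bar lies along its middle (y).
- short_a_center (a point): centre of a short steel socket, 26 mm diameter, 30 mm high, upright in the bin (to be left there)
- short_b_center (a point): centre of a short steel socket, 31 mm diameter, 36 mm high, upright in the bin (to be left there)
- short_c_center (a point): centre of a short steel socket, 29 mm diameter, 32 mm high, upright in the bin (to be left there)
- bar_center (a point): centre of a steel extension bar lying in the bin along its own y, 128 mm long, square ends 14 mm thick, 10 mm thick between (to be left there)
Things that resemble listed ones, but are neither listed nor needed, are in the scene too. What is meant by the stand is not blue, and is the smaller of those in its own colour.

How it is judged:
By the outcome, as a careful person would: the job done as asked, in the order asked, and still so for the second after the job is handed in, while the arm keeps its last pose, push and grip.
It also fails if it takes over 48 s, if anything falls off the work surface, if the arm or the gripper's body presses on something with over 40 N, if the wrist force passes 120 N, or if a joint passes its speed limit or range.

## Working session

There is one attempt and no reset: what is moved stays moved. The work goes in short steps, Python scripts to look and compute and a tool call to move; the robot and the scene stay as the last step left them, time stands still between calls to the robot, and variables do not carry over. Pictures are saved under pics/ and viewed, about 8 in all and at most 12, crops included, and the job is handed in when it is done.

Besides the shell and the picture viewer there is one more tool, called after "Call:" as name(argument=value, ...) on one line, values as JSON. carry_out: Moves the arm, as the interface text tells. Its arguments: {"type":"object","properties":{"steps":{"type":"array","items":{"type":"array","items":{"type":"number"}}},"grip_force":{"type":"number"}},"required":["steps"]}

```bash
mkdir -p pics; cat > h.py <<'E'
import numpy as np, cv2, pickle
from workcell import env
def snap(n,f):
    r=env.read_camera(n); cv2.imwrite(f'pics/{f}.png',r['color'][:,:,::-1]); pickle.dump(r,open(f'pics/{f}.pkl','wb')); return r
def load(f): return pickle.load(open(f'pics/{f}.pkl','rb'))
def atz(r,u,v,z):
    d=r['R'].T@np.linalg.solve(r['K'],[u,v,1.]); c=-r['R'].T@r['t']; return c+d*(z-c[2])/d[2]
def proj(r,X):
    p=r['K']@(r['R']@np.array(X)+r['t']); return p[:2]/p[2]
def crop(f,x0,y0,x1,y1,s,g):
    i=cv2.imread(f'pics/{f}.png')[y0:y1,x0:x1]; cv2.imwrite(f'pics/{g}.png',cv2.resize(i,None,fx=s,fy=s,interpolation=cv2.INTER_CUBIC))
E
python3 - <<'E'
from h import *
np.set_printoptions(precision=4,suppress=True)
a=snap('scene','s1');b=snap('top','t1')
cv2.imwrite('pics/st.png',cv2.resize(np.vstack([a['color'],b['color']])[:,:,::-1],(480,600)))
for r in (a,b): print(-r['R'].T@r['t'],r['R'].ravel(),r['K'][0,0])
print({k:np.array(v) for k,v in env.get_state().items()})
E
```

```text
[ 0.9758 -0.3984  0.7921] [ 0.6904  0.7234  0.0094  0.4893 -0.4574 -0.7426 -0.5329  0.5172 -0.6697] 361.51527734151136
[0.3368 0.1258 1.1327] [-0.0299 -0.9995 -0.012  -0.9955  0.0308 -0.0901  0.0904  0.0093 -0.9959] 405.0474594150741
{'clock': array(0.1), 'joint_pos': array([-1.4496,  0.3139,  0.0451,  1.3036,  0.    ,  1.4312]), 'qvel': array([-0.0003, -0.0024,  0.0012, -0.0007, -0.001 , -0.0007]), 'tau': array([  0.002 , -48.1725,  29.9243,   0.0128,  -0.0001,  -0.    ]), 'tcp_pos': array([ 0.1482, -0.5551,  0.2133]), 'orientation': array([-0.0006,  0.7931, -0.6092, -0.0006]), 'wrist_force': array([0.1229, 0.0496, 0.1606]), 'ft_torque': array([ 0.0274,  0.0343, -0.0366]), 'finger_gap': array(0.0856)}
```

View pics/t1.png

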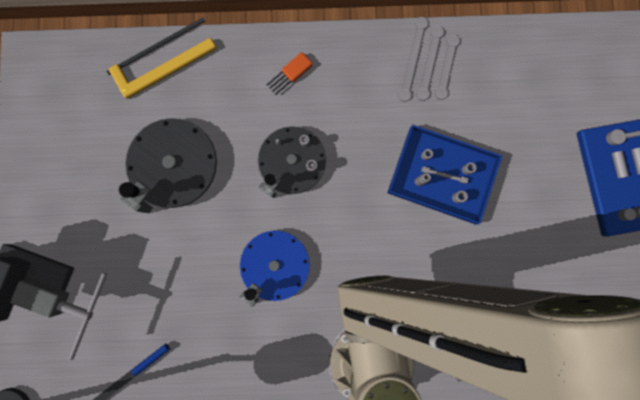

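View pics/s1.png

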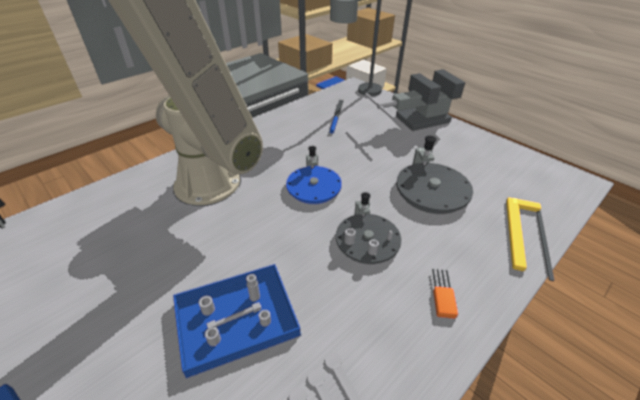

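The stand is the small dark disc at top (292,160) / scene (368,238). The bin is at top (445,173) / scene (237,318), with the tall socket at scene (252,287). I'll enlarge both.

```bash
python3 - <<'E'
from h import *
crop('t1',250,115,345,205,4,'a');crop('t1',385,120,510,225,4,'b')
crop('s1',325,185,410,270,4,'c');crop('s1',165,255,305,375,4,'d')
def pad(i,h,w):
    o=np.zeros((h,w,3),np.uint8);o[:i.shape[0],:i.shape[1]]=i;return o
A=[cv2.imread(f'pics/{k}.png') for k in 'abcd']
cv2.imwrite('pics/e1.png',np.hstack([pad(A[0],420,380),pad(A[2],420,340)]))
cv2.imwrite('pics/e2.png',pad(A[3],480,560))
r=load('t1');s=load('s1')
# coarse
for n,q,z in(('stand',atz(r,292,160,.026),0),('bin',atz(r,445,173,.0),0),('standS',atz(s,368,238,.026),0),('binS',atz(s,237,322,.005),0)): print(n,q.round(4))
E
```

```text
stand [0.5578 0.1991 0.026 ]
bin [ 0.512  -0.2292  0.    ]
standS [0.5648 0.1932 0.026 ]
binS [ 0.5173 -0.2249  0.005 ]
```

View pics/e1.png

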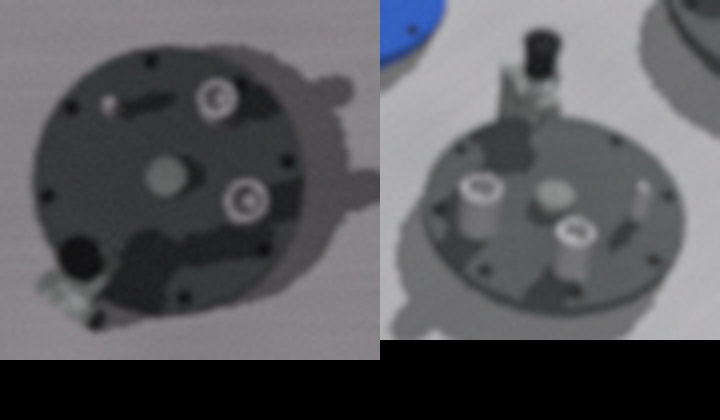

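View pics/e2.png

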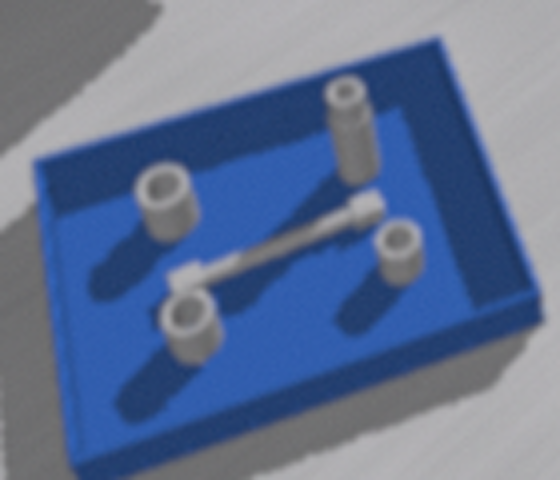

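```bash
python3 - <<'E'
from h import *
np.set_printoptions(precision=4,suppress=True)
r=load('t1');s=load('s1');o=-.375
T=lambda x,y,z:atz(r,250+x/4+o,115+y/4+o,z)[:2]
S=lambda x,y,z:atz(s,325+(x-380)/4+o,185+y/4+o,z)[:2]
D=lambda x,y,z:atz(s,165+x/4+o,255+y/4+o,z)[:2]
print('post',T(108,102,.056),S(643,187,.055))
print('knob',T(82,258,.109),S(543,38,.109))
print('sockA',T(218,98,.062),S(575,231,.062),T(218,98,.064),S(575,231,.064));print('sockB',T(246,201,.064),S(483,187,.064))
print('disc',T(168,186,.026),S(555,215,.026))
d=D(346,92,.085);print('deep',d,'top px',proj(r,[*d,.085]))
for n,p in(('b?',(164,186,.041)),('a?',(188,310,.037)),('c?',(400,237,.035))): print(n,D(*p),proj(r,[*D(*p),p[2]]))
print('corners',D(38,160,.035),D(440,40,.035),D(543,296,.035),D(78,470,.035))
E
```

```text
post [0.6078 0.2374] [0.607  0.2361]
knob [0.4935 0.2507] [0.4905 0.2554]
sockA [0.6066 0.1626] [0.6046 0.1638] [0.6061 0.1626] [0.6056 0.1623]
sockB [0.5354 0.1458] [0.5353 0.1471]
disc [0.5547 0.2002] [0.5665 0.1929]
deep [ 0.4896 -0.1526] top px [425.9544 177.1283]
b? [ 0.4412 -0.2561] [461.1712 196.1695]
a? [ 0.518  -0.2871] [470.2912 167.9658]
c? [ 0.5615 -0.1729] [427.2332 153.7419]
corners [ 0.3683 -0.3012] [ 0.4633 -0.0657] [ 0.6468 -0.1368] [ 0.5553 -0.3744]
```

View pics/b.png

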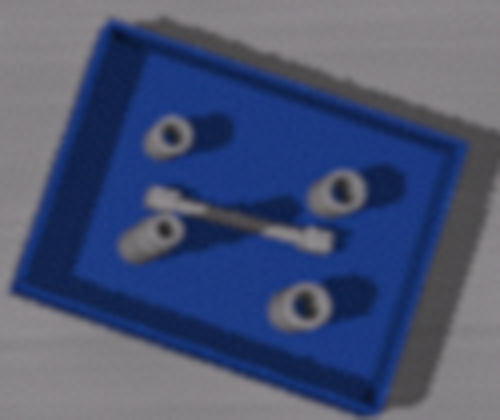

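Both views agree: deep socket ≈ (0.489, −0.153) and post ≈ (0.607, 0.237). Knob ≈ (0.493, 0.252). The distances fit the drawing: post spacing 74 mm and plunger radius about 85 mm. I'll turn the jaws along world x and hover over the deep socket.

Call:
carry_out(steps=[[0.3, 0, 0, 0, 0, 0, -0.186], [0.3, 0, 0, 0, 0, 0, -0.186], [0.3, 0, 0, 0, 0, 0, -0.186], [0.3, 0, 0, 0, 0, 0, -0.186], [0.3, 0, 0, 0, 0, 0, -0.186], [0.3, 0, 0, 0, 0, 0, -0.186], [0.3, 0, 0, 0, 0, 0, -0.186], [0.3, 0.0285, -0.0335, 0, 0, 0, 0], [0.3, 0.0285, -0.0335, 0, 0, 0, 0], [0.3, 0.0285, -0.0335, 0, 0, 0, 0], [0.3, 0.0285, -0.0335, 0, 0, 0, 0], [0.3, 0.0285, -0.0335, 0, 0, 0, 0], [0.3, 0.0285, -0.0335, 0, 0, 0, 0], [0.3, 0.0285, -0.0335, 0, 0, 0, 0], [0.3, 0.0285, -0.0335, 0, 0, 0, 0], [0.3, 0.0285, -0.0335, 0, 0, 0, 0], [0.3, 0.0285, -0.0335, 0, 0, 0, 0], [0.3, 0.0285, -0.0335, 0, 0, 0, 0], [0.3, 0.0285, -0.0335, 0, 0, 0, 0]], grip_force=60)

```text
clock: 2.48
tcp_pos: [0.4941, -0.155, 0.2138]
orientation: [-0.0, 1.0, -0.004, -0.0]
wrist_force: [-0.5, -0.2, 0.7]
finger_gap: 0.0552
```

```bash
python3 - <<'E'
from h import *
np.set_printoptions(precision=4,suppress=True)
r=snap('wrist','w1');st=env.get_state();print(st['tcp_pos'],st['orientation'],st['finger_gap'],st['joint_pos'])
print(-r['R'].T@r['t'],r['R'],r['K'][0,0]); print('pred top',proj(r,[.489,-.153,.085]),'base',proj(r,[.489,-.153,.005]),'tcp',proj(r,st['tcp_pos']))
E
```

```text
[ 0.4967 -0.1516  0.2136] [-0.0013  1.     -0.0022  0.0009] 0.055546227707169216 [-0.4529  0.2048 -0.0987  1.2669  0.0032  1.1223]
[ 0.4945 -0.0855  0.374 ] [[ 1.     -0.0077 -0.0002]
 [-0.0073 -0.962   0.2731]
 [-0.0023 -0.2731 -0.962 ]] 305.6621871882135
pred top [314.757  181.4618] base [315.8268 166.5518] tcp [324.7322 230.9507]
```

View pics/w1.png

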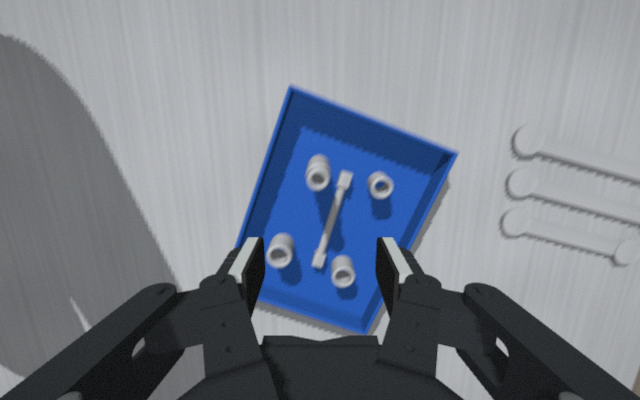

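The tall socket's top is at (318,182). The prediction was (315,181.5), so x ≈ 0.4905. I'll descend to TCP z ≈ 0.055.

Call:
carry_out(steps=[[0.3, -0.006, 0.0015, 0.02, 0, 0, 0], [0.3, 0, 0, 0.03, 0, 0, 0], [0.3, 0, 0, 0.03, 0, 0, 0], [0.3, 0, 0, 0.01, 0, 0, 0], [0.3, 0, 0, 0, 0, 0, 0], [0.3, 0, 0, 0, 0, 0, 0]])

```text
clock: 3.28
tcp_pos: [0.4882, -0.1583, 0.1252]
orientation: [0.0, 1.0, -0.004, 0.001]
wrist_force: [0.4, 0.5, 0.1]
finger_gap: 0.0555
```

```bash
python3 - <<'E'
from h import *
np.set_printoptions(precision=4,suppress=True)
r=snap('wrist','w2');st=env.get_state();print(st['tcp_pos'],st['orientation'],st['qvel'])
print('pred top',proj(r,[.4905,-.153,.085]),'base',proj(r,[.4905,-.153,.005]),'tcp',proj(r,st['tcp_pos']))
crop('w2',190,120,450,320,3,'w2c')
E
```

```text
[ 0.4883 -0.1583  0.1253] [ 0.0005  1.     -0.004   0.001 ] [ 0.001  -0.0005 -0.0021 -0.0034  0.0004 -0.0003]
pred top [323.1545 205.987 ] base [322.1091 179.9599] tcp [320.1788 236.7372]
```

View pics/w2c.png

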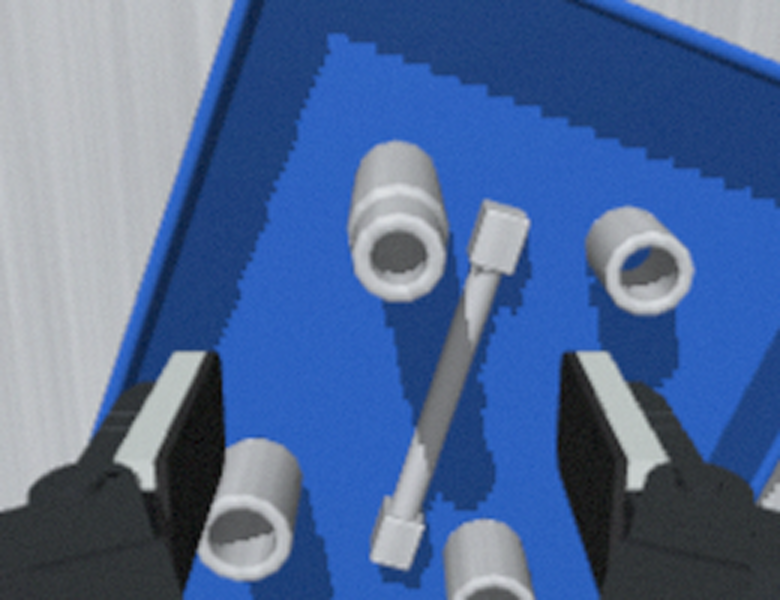

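The top is at (322.3,204), so the socket is at ≈ (0.490, −0.1515). Correct and go down, then close.

Call:
carry_out(steps=[[0.3, 0.002, -0.007, 0, 0, 0, 0], [0.3, 0, 0, 0.02, 0, 0, 0], [0.3, 0, 0, 0.02, 0, 0, 0], [0.3, 0, 0, 0.02, 0, 0, 0], [0.3, 0, 0, 0.01, 0, 0, 0], [0.3, 0, 0, 0, 0, 0, 0], [-1, 0, 0, 0, 0, 0, 0], [-1, 0, 0, 0, 0, 0, 0], [-1, 0, 0, 0, 0, 0, 0], [-1, 0, 0, 0, 0, 0, 0], [-1, 0, 0, 0, 0, 0, 0], [-1, 0, 0, 0, 0, 0, 0]], grip_force=60)

```text
clock: 4.82
tcp_pos: [0.4903, -0.1512, 0.0552]
orientation: [0.001, 1.0, -0.004, 0.001]
wrist_force: [0.1, 0.3, 6.6]
finger_gap: 0.0198
```

```bash
python3 - <<'E'
from h import *
np.set_printoptions(precision=4,suppress=True)
r=snap('wrist','w3');s=snap('scene','s3');st=env.get_state();print(st['tcp_pos'],st['finger_gap'],st['wrist_force'],st['ft_torque'])
crop('w3',220,150,420,300,3,'w3c'); crop('s3',180,220,310,340,3,'s3c')
A=cv2.imread('pics/w3c.png')[:, 100:500];B=cv2.imread('pics/s3c.png')
o=np.zeros((450,790,3),np.uint8);o[:,:400]=A;o[:360,400:790]=B;cv2.imwrite('pics/m3.png',o)
E
```

```text
[ 0.4904 -0.1513  0.0553] 0.019591631202307974 [-0.2029  0.2906  4.8623] [0.0499 0.174  0.0468]
```

View pics/m3.png

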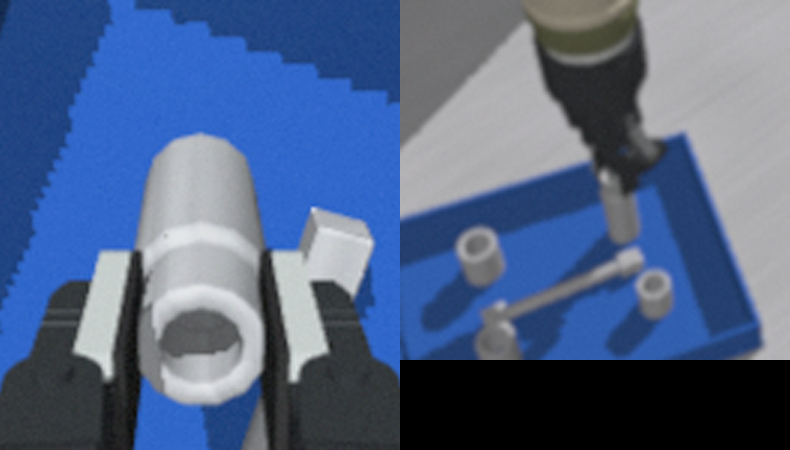

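The grip looks good: the socket is between the pads and upright. I'll lift it.

Call:
carry_out(steps=[[-1, 0, 0, -0.01, 0, 0, 0], [-1, 0, 0, -0.02, 0, 0, 0], [-1, 0, 0, -0.03, 0, 0, 0], [-1, 0, 0, -0.03, 0, 0, 0], [-1, 0, 0, -0.02, 0, 0, 0], [-1, 0, 0, 0, 0, 0, 0], [-1, 0, 0, 0, 0, 0, 0]], grip_force=60)

```text
clock: 5.8
tcp_pos: [0.4889, -0.1506, 0.1632]
orientation: [-0.0, 1.0, -0.004, -0.001]
wrist_force: [0.0, -0.7, -1.9]
finger_gap: 0.0196
```

Call:
carry_out(steps=[[-1, 0.005, -0.0156, 0, 0, 0, 0], [-1, 0.0098, -0.031, 0, 0, 0, 0], [-1, 0.0098, -0.031, 0, 0, 0, 0], [-1, 0.0098, -0.031, 0, 0, 0, 0], [-1, 0.0098, -0.031, 0, 0, 0, 0], [-1, 0.0098, -0.031, 0, 0, 0, 0], [-1, 0.0098, -0.031, 0, 0, 0, 0], [-1, 0.0098, -0.031, 0, 0, 0, 0], [-1, 0.0098, -0.031, 0, 0, 0, 0], [-1, 0.0098, -0.031, 0, 0, 0, 0], [-1, 0.0098, -0.031, 0, 0, 0, 0], [-1, 0.0098, -0.031, 0, 0, 0, 0], [-1, 0.0098, -0.031, 0, 0, 0, 0], [-1, 0, 0, 0, 0, 0, 0], [-1, 0, 0, 0, 0, 0, 0]])

```text
clock: 7.68
tcp_pos: [0.6142, 0.2363, 0.1628]
orientation: [0.0, 1.0, -0.004, -0.001]
wrist_force: [0.0, 0.2, -2.7]
finger_gap: 0.0194
```

```bash
python3 - <<'E'
from h import *
np.set_printoptions(precision=4,suppress=True)
r=snap('wrist','w4');s=snap('scene','s4');st=env.get_state();p=st['tcp_pos'];print(p,st['finger_gap'],st['wrist_force'])
for n,c,off in(('w',r,(240,100)),('s',s,(330,150))):
  print(n,'post tip',proj(c,[.607,.237,.056]),'foot',proj(c,[.607,.237,.026]),'socket top',proj(c,p+[0,0,.03]),'bottom',proj(c,p-[0,0,.05]),'fixed',proj(c,[.606,.1627,.062]),proj(c,[.535,.1465,.064]),'knob',proj(c,[.4934,.2514,.109]))
A=cv2.resize(cv2.imread('pics/w4.png')[60:300,180:460],None,fx=1.6,fy=1.6,interpolation=2);B=cv2.resize(cv2.imread('pics/s4.png')[150:270,335:420],None,fx=4,fy=4,interpolation=2)
o=np.zeros((480,790,3),np.uint8);o[:A.shape[0],:448]=A;o[:480,450:790]=B;cv2.imwrite('pics/m4.png',o)
E
```

```text
[0.6146 0.2354 0.1636] 0.019281110799910205 [ 0.3245 -0.5338 -2.2289]
w post tip [312.2467 188.2917] foot [313.0267 180.7626] socket top [320.7927 264.5839] bottom [320.6838 210.299 ] fixed [312.0946 265.6467] [238.2324 282.2494] knob [153.134  188.2884]
s post tip [390.6267 230.9779] foot [389.1674 238.216 ] socket top [400.1338 195.4538] bottom [395.4665 217.9654] fixed [373.5091 242.8812] [350.1642 231.4255] knob [365.2207 195.2152]
```

View pics/m4.png

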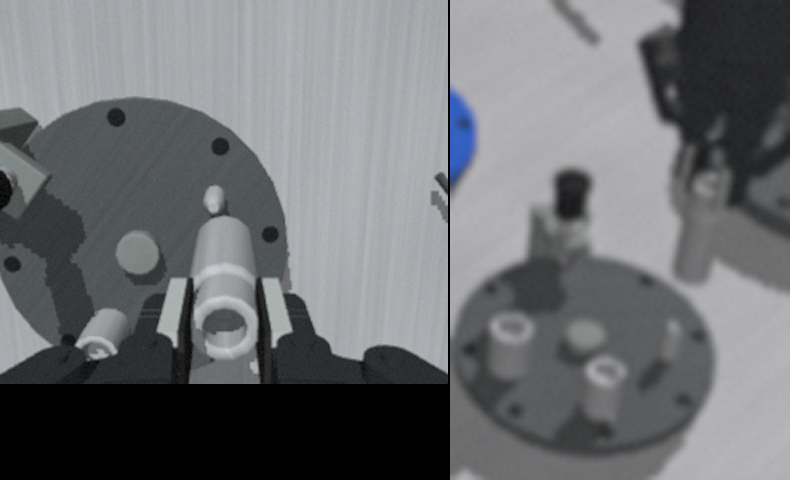

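```bash
python3 - <<'E'
from h import *
np.set_printoptions(precision=4,suppress=True)
r=load('w4');p=np.array([.6146,.2354,.1636])
a=np.linspace(0,2*np.pi,73)
def ell(rad,dz,dy=0):
    q=np.array([proj(r,p+[rad*np.cos(t),dy+rad*np.sin(t),dz]) for t in a]);return q.min(0),q.max(0)
for dy in(0,-.002):print(dy,'bot',ell(.013,-.05,dy),'top',ell(.011,.03,dy),'step',ell(.013,.009,dy))
print('post',atz(r,315,189.4,.056),atz(r,313.1,177,.026))
A=cv2.imread('pics/w4.png')[150:300,270:370];cv2.imwrite('pics/w4c.png',cv2.resize(A,None,fx=4,fy=4,interpolation=2))
E
```

```text
0 bot (array([302.7357, 192.9598]), array([338.7394, 227.129 ])) top (array([297.4929, 243.136 ]), array([344.2586, 285.2492])) step (array([296.5975, 222.7223]), array([345.0592, 267.1982]))
-0.002 bot (array([302.7968, 195.6676]), array([338.7114, 229.6678])) top (array([297.6065, 247.1129]), array([344.1947, 288.9069])) step (array([296.7001, 226.2833]), array([345.0005, 270.4633]))
post [0.6095 0.236  0.056 ] [0.6071 0.2408 0.026 ]
```

View pics/w4c.png

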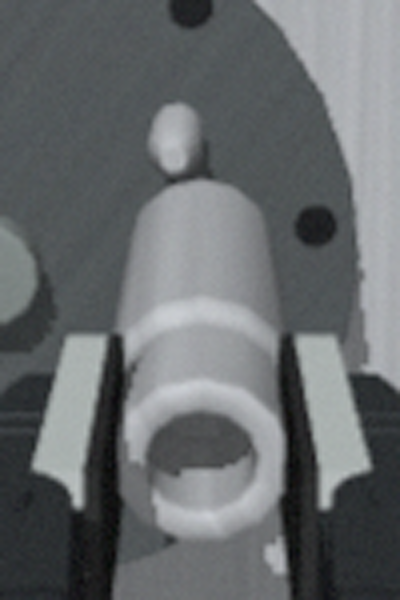

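The socket hangs about 1 mm to −y of the TCP, and the post tip is at (313,189), i.e. ≈ (0.6075, 0.2365). Correct and descend to just above the tip.

Call:
carry_out(steps=[[-1, -0.007, -0.002, 0, 0, 0, 0], [-1, 0, 0, 0.015, 0, 0, 0], [-1, 0, 0, 0.015, 0, 0, 0], [-1, 0, 0, 0.012, 0, 0, 0], [-1, 0, 0, 0, 0, 0, 0], [-1, 0, 0, 0, 0, 0, 0], [-1, 0, 0, 0, 0, 0, 0]])

```text
clock: 8.65
tcp_pos: [0.6088, 0.2379, 0.1227]
orientation: [-0.0, 1.0, -0.004, 0.001]
wrist_force: [-0.9, -0.7, -2.1]
finger_gap: 0.0197
```

```bash
python3 - <<'E'
from h import *
np.set_printoptions(precision=4,suppress=True)
r=snap('wrist','w5');s=snap('scene','s5');st=env.get_state();p=st['tcp_pos'];print(p,st['orientation'],st['wrist_force'])
for n,c in(('w',r),('s',s)):
  print(n,'post tip',proj(c,[.6075,.2365,.056]),'foot',proj(c,[.6075,.2365,.026]),'socket top',proj(c,p+[0,0,.03]),'bottom',proj(c,p-[0,0,.05]))
A=cv2.resize(cv2.imread('pics/w5.png')[150:300,270:370],None,fx=4,fy=4,interpolation=2);B=cv2.resize(cv2.imread('pics/s5.png')[170:270,345:425],None,fx=4.8,fy=4.8,interpolation=2)
o=np.zeros((600,790,3),np.uint8);o[:,:400]=A;o[:480,402:786]=B;cv2.imwrite('pics/m5.png',o)
E
```

```text
[0.6087 0.238  0.1227] [-0.0001  1.     -0.004   0.0006] [-0.2195 -0.3533 -1.7287]
w post tip [318.24   203.9722] foot [318.3636 193.7076] socket top [319.9636 262.1013] bottom [319.7611 208.9021]
s post tip [390.6571 231.1598] foot [389.1965 238.3982] socket top [396.4841 205.7155] bottom [392.1587 226.969 ]
```

View pics/m5.png

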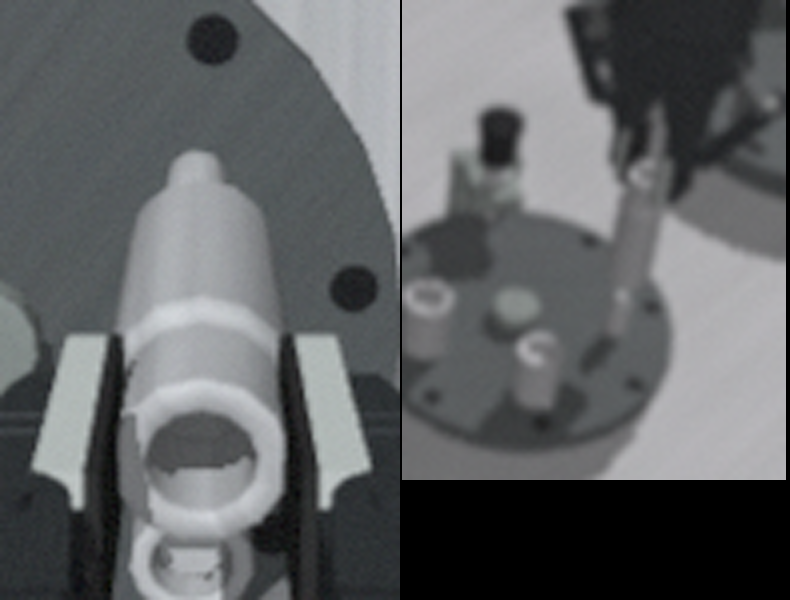

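The post is at ≈ (0.608, 0.236) and the socket at (0.609, 0.237), so only 1 mm off. I'll correct that and lower over the tip.

Call:
carry_out(steps=[[-1, -0.001, 0.001, 0, 0, 0, 0], [-1, 0, 0, 0.008, 0, 0, 0], [-1, 0, 0, 0.008, 0, 0, 0], [-1, 0, 0, 0.007, 0, 0, 0], [-1, 0, 0, 0, 0, 0, 0], [-1, 0, 0, 0, 0, 0, 0]])

```text
clock: 9.5
tcp_pos: [0.6073, 0.2368, 0.0991]
orientation: [0.0, 1.0, -0.004, 0.0]
wrist_force: [-0.3, 0.3, -2.1]
finger_gap: 0.0195
```

No contact force with the bottom below the post tip, so it has entered. Continue down.

Call:
carry_out(steps=[[-1, 0, 0, 0.006, 0, 0, 0], [-1, 0, 0, 0.006, 0, 0, 0], [-1, 0, 0, 0.006, 0, 0, 0], [-1, 0, 0, 0.003, 0, 0, 0], [-1, 0, 0, 0, 0, 0, 0], [-1, 0, 0, 0, 0, 0, 0]])

```text
clock: 10.25
tcp_pos: [0.6074, 0.2369, 0.0783]
orientation: [0.0, 1.0, -0.004, 0.0]
wrist_force: [0.1, 0.2, -2.3]
finger_gap: 0.0192
```

Call:
carry_out(steps=[[-1, 0, 0, 0.001, 0, 0, 0], [-1, 0, 0, 0.001, 0, 0, 0], [-1, 0, 0, 0.001, 0, 0, 0], [-1, 0, 0, 0, 0, 0, 0], [-1, 0, 0, 0, 0, 0, 0]])

```text
clock: 10.88
tcp_pos: [0.6077, 0.237, 0.0763]
orientation: [-0.0, 1.0, -0.004, 0.001]
wrist_force: [-2.2, 0.7, 5.4]
finger_gap: 0.0197
```

Contact came at the expected height (0.076). Release gently and rise.

Call:
carry_out(steps=[[-0.2, 0, 0, 0, 0, 0, 0], [0.0, 0, 0, 0, 0, 0, 0], [0.2, 0, 0, 0, 0, 0, 0], [0.2, 0, 0, 0, 0, 0, 0], [0.2, 0, 0, 0, 0, 0, 0], [0.2, 0, 0, -0.01, 0, 0, 0], [0.2, 0, 0, -0.02, 0, 0, 0], [0.2, 0, 0, -0.03, 0, 0, 0], [0.2, 0, 0, -0.03, 0, 0, 0], [0.2, 0, 0, -0.01, 0, 0, 0], [0.2, 0, 0, 0, 0, 0, 0], [0.2, 0, 0, 0, 0, 0, 0]])

```text
clock: 12.38
tcp_pos: [0.6065, 0.2366, 0.1736]
orientation: [0.0, 1.0, -0.004, -0.001]
wrist_force: [-0.3, 0.3, -0.4]
finger_gap: 0.0513
```

```bash
python3 - <<'E'
from h import *
np.set_printoptions(precision=4,suppress=True)
r=snap('wrist','w6');s=snap('scene','s6');st=env.get_state();p=st['tcp_pos'];print(p,st['finger_gap'],st['wrist_force'])
for n,c in(('w',r),('s',s)):
  print(n,'top',proj(c,[.6075,.2365,.106]),'bottom',proj(c,[.6075,.2365,.026]),'knob',proj(c,[.4934,.2514,.109]))
A=cv2.imread('pics/w6.png')[110:300,130:400];A=cv2.resize(A,None,fx=1.6,fy=1.6,interpolation=2)
B=cv2.resize(cv2.imread('pics/s6.png')[170:270,330:420],None,fx=4,fy=4,interpolation=2)
o=np.zeros((400,800,3),np.uint8);o[:A.shape[0],:A.shape[1]]=A;o[:400,440:800]=B;cv2.imwrite('pics/m6.png',o)
E
```

```text
[0.6064 0.2366 0.1735] 0.05135393181101982 [-1.3409  0.3479 -0.4192]
w top [321.4134 201.9085] bottom [321.1736 179.1961] knob [170.7799 185.3006]
s top [393.2239 218.4393] bottom [389.1965 238.3982] knob [365.2207 195.2152]
```

View pics/m6.png

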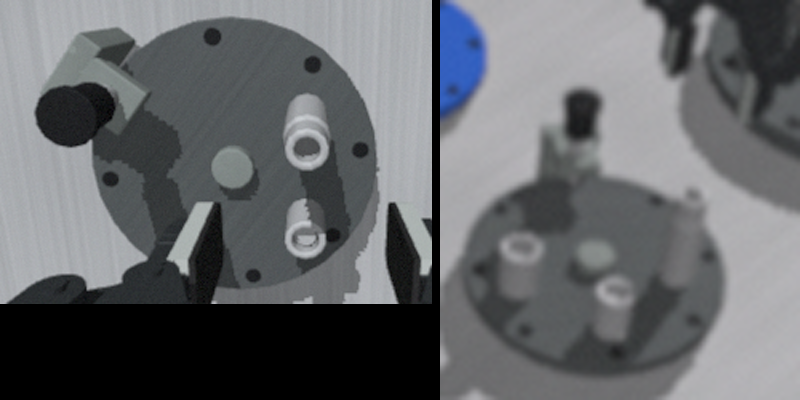

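The deep socket stands upright on its post: its top is at wrist (321,203), predicted (321.4,202). The knob flange is at wrist (175,182). I've used all 12 views, so the knob will be measured with image code from here. I'll hover near it.

Call:
carry_out(steps=[[0.2, -0.014, -0.002, 0, 0, 0, 0], [0.2, -0.014, -0.002, 0, 0, 0, 0], [0.2, -0.014, -0.002, 0, 0, 0, 0], [0.2, -0.014, -0.002, 0, 0, 0, 0], [0.2, -0.014, -0.002, 0, 0, 0, 0], [0.2, -0.014, -0.002, 0, 0, 0, 0], [0.2, -0.014, -0.002, 0, 0, 0, 0], [0.2, -0.014, -0.002, 0, 0, 0, 0], [0.2, 0, 0, 0, 0, 0, 0], [0.2, 0, 0, 0, 0, 0, 0]])

```text
clock: 13.72
tcp_pos: [0.4957, 0.2538, 0.1752]
orientation: [-0.0, 1.0, -0.004, 0.0]
wrist_force: [0.2, 0.5, -0.1]
finger_gap: 0.0511
```

```bash
python3 - <<'E'
from h import *
np.set_printoptions(precision=4,suppress=True,linewidth=200)
def knob(f,x0,y0,x1,y1,th):
    r=load(f);g=cv2.cvtColor(r['color'],cv2.COLOR_RGB2GRAY)[y0:y1,x0:x1]
    n,l,s,c=cv2.connectedComponentsWithStats((g<th).astype(np.uint8))
    for k in range(1,n):
        if s[k,4]>60: print(f,th,'box',s[k,0]+x0,s[k,1]+y0,s[k,2:],c[k]+[x0,y0])
    return r,g
for th in(25,35,45): knob('w6',140,150,215,215,th)
r=snap('wrist','w7');st=env.get_state();print(st['tcp_pos'],'tcp px',proj(r,st['tcp_pos']))
for th in(25,35,45): knob('w7',270,140,370,250,th)
for c in([.4945,.2530],[.4935,.2515]): print('pred flange top',proj(r,[*c,.109]),'grip',proj(r,[*c,.091]))
g=cv2.cvtColor(r['color'],cv2.COLOR_RGB2GRAY)
print(g[150:250:4,280:362:3])
E
```

```text
w6 25 box 179 165 [ 23  30 249] [193.0643 176.9719]
w6 35 box 153 162 [  49   39 1132] [177.7571 180.6237]
w6 45 box 153 162 [  49   40 1442] [176.4029 180.4189]
[0.4959 0.2538 0.1751] tcp px [320.2759 236.6637]
w7 35 box 305 181 [ 28  14 100] [318.57 185.36]
w7 35 box 299 194 [ 37  27 443] [317.9029 207.0135]
w7 45 box 298 181 [  38   40 1146] [317.0646 201.2976]
pred flange top [318.3166 203.3513] grip [318.3986 196.9355]
pred flange top [317.047  205.2056] grip [317.2151 198.6741]
[[182 182 182 184 183 182 183 120 143 126 106 100 101 175 176 178 182 175 159  92  94  90  91  87  90  90  90  92]
 [181 183 182 185 183 183 119 141 137 134 141 111 100 157 173 178 139  92  93  94  88  87  88  92  89  90  92  93]
 [183 182 182 184 184 111 157 149 136 134 133 136 135 115 159  93  90  91  94  89  90  89  91  91  95  91  90  89]
 [181 186 177 182 120 165 157 138 140 140 131 127  94  78  93  92  89  92  88  91  89  90  91  91  93  90  90  94]
 [182 183 180 118 167 162 158 140 139 141 141 141 142  98  91  89  90  87  88  90  90  91  89  91  90  90  93  92]
 [178 183 117 159 140 159 158 139 14
[... 1564 characters left out ...]
  90  91]
 [172 171 173 171 104  92  91  80  77  92  83  80  59  58  63  55  57  59  58  58  53  84  89  85  87  87  93  85]
 [171 175 174 170 127  88  87  77  88  86  88  89  87  57  58  56  54  59  54  57  93  88  87  90  90  90  87  88]
 [173 172 173 170 148  90  38  30  39  81  91  87  90  89  70  59  56  55  56  82  91  88  86  92  89  89  93  90]
 [172 173 175 170 178  89  63  35  35  84  88  84  87  84  59  54  60  55  59  59  58  81  92  89  89  91  91  88]
 [174 171 176 171 178  87  88  90  87  85  85  84  89  89  71  57  55  57  59  54  59  68  90  91  90  91  87  87]
 [173 171 176 170 178 121  90  88  87  89  88  89  92  91  60  57  57  58  57  60  58  58  88  92  89  88  90  87]]
```

By image code the flange centre is at (317,202.5), so the knob axis is ≈ (0.4935, 0.2535). That agrees with the earlier estimates within 2–3 mm. I'll descend around it.

Call:
carry_out(steps=[[0.2, -0.0025, 0, 0, 0, 0, 0], [0.2, 0, 0, 0.02, 0, 0, 0], [0.2, 0, 0, 0.02, 0, 0, 0], [0.2, 0, 0, 0.02, 0, 0, 0], [0.2, 0, 0, 0.015, 0, 0, 0], [0.2, 0, 0, 0.008, 0, 0, 0], [0.2, 0, 0, 0, 0, 0, 0], [0.2, 0, 0, 0, 0, 0, 0]], grip_force=80)

```text
clock: 14.78
tcp_pos: [0.4934, 0.2539, 0.0927]
orientation: [-0.0, 1.0, -0.004, 0.001]
wrist_force: [0.5, -1.3, -0.5]
finger_gap: 0.0513
```

Call:
carry_out(steps=[[-1, 0, 0, 0.001, 0, 0, 0], [-1, 0, 0, 0, 0, 0, 0], [-1, 0, 0, 0, 0, 0, 0], [-1, 0, 0, 0, 0, 0, 0], [-1, 0, 0, 0, 0, 0, 0], [-1, 0, 0, 0, 0, 0, 0]], grip_force=80)

```text
clock: 15.52
tcp_pos: [0.4932, 0.254, 0.0918]
orientation: [-0.0, 1.0, -0.004, 0.001]
wrist_force: [-1.6, 0.4, 6.1]
finger_gap: 0.0004
```

The gap reads about 0, so something is wrong. I'll check the picture numerically.

```bash
python3 - <<'E'
from h import *
np.set_printoptions(linewidth=250,precision=4,suppress=True)
r=snap('wrist','w8');s=snap('scene','s8');st=env.get_state();p=st['tcp_pos'];print(p,st['finger_gap'],st['wrist_force'],st['ft_torque'])
print('tcp',proj(r,p),'flange',proj(r,[.4935,.2535,.109]),proj(r,[.4935+.015,.2535,.109]))
def asc(g,x0,y0,x1,y1,sx,sy):
    for y in range(y0,y1,sy): print('%3d '%y+''.join('@%#*+=-:. '[min(9,int(v)//25)] for v in g[y,x0:x1:sx]))
g=cv2.cvtColor(r['color'],cv2.COLOR_RGB2GRAY); asc(g,220,140,420,330,2,4)
E
```

```text
[0.4932 0.254  0.0918] 0.0001284384202303002 [-1.2862 -0.8365  5.1556] [0.0026 0.3442 0.032 ]
tcp [320.0262 236.5955] flange [320.693  250.8864] [349.9456 250.6648]
140 :::::::-:::::::::::::::::::::::::::::::::::::::::::::::::::--::::::::::::-:::----:---:::::-:::::---:
144 :::::::-:::::::::::::::::::::::::::::::::::::::::::::::::::--:::::::-:--:-::-----:---:::::-:-::::--:
148 ::::::--:::::::::::::::::::::::::::::::::::::::::::::::::::--:::::::::-::-::-:-:-:--==++******+****+
152 :::::::-:::::::::::::::::::::::::::::::::::::::::::::::::::-::::::::::-::--=+***++******************
156 :::::::::::::::::::::::::::::::::::::::::-++++-::::::::::::-:::::::::-+****************##***********
160 ::::::::::::::::::::::::::::::::::::::::=+=+++++=::::::::::-::::-+***+***************%%%%%%#********
164 ::::::::-:::::::::::::::::::::::::::::-++++++++++++::::::::-:-+*********************#%%%%%%%********
168 :::::::::::::::::::::::::::::::::::::=++====+++++**-::::::-**************************%%%%%%*********
172 ::::::::-::::::::::::::::::::::::::-+==========+++*=:-:=***********************************
[... 3404 characters left out ...]
###%%##%#%##%@@%%%%%%%%%%%%%%%%%%%%%#%%%%%%%###%#%%%%%%%%%%%%%%%%%%%%#
308 %%%%%%%%%%%%%%%%%%##%%%%##%%##%%%%%#%%%%%%%@@%%%%%%%%%%%%%%#%#%#%%%%#%%%#%%%%%%######%%%%%%%%%%%%%%%
312 %%%%%%%%%%%%%%##%#%%%%%%%#%%##%%%#%#%%%%#%@%@%%@%%%%%%%%@%%%%#%%%#%#%#%%#%%#%%%%%%#%#%##%%%%%%%%%%%%
316 %%%%%%%%%%%%%%%%%%%%%%%%%%%%%##%%%%%%%#%#%@@%%%%%%%%#%%%%%%%%%%#%%##%%%%%#%%%%%%#%#%####%%%%%%%%%%%%
320 %%%#=#%%%%%%##%%%%%%#%%%#%%%%%#%%#%%%##%%%%@@%%%****#%%%%%%%%%%%#%%%%%##%%%%%%#%%%###%#%#%%%%%%#*%%%
324 #-:::+%%%%%%%%%%%%%%%%%%%%%%%%%%%%##%%%%%@@%@%%%*****%%%%%%%%%%%%%%##%#%#%%#%%%%#%%%%###%%#%%%%#****
328 -::::=%%%%%%%%%#%%%%%%#%%#%#%#%%%%%#%%%#%@%@%%@%*****%#%%%%%%#%%%%#%%%%%%%%%%##%#%%%%##%%%%%%%%#****
```

```bash
python3 - <<'E'
from h import *
np.set_printoptions(linewidth=250,precision=4,suppress=True)
for f in('w6','w7','w8'):
    r=load(f);c=-r['R'].T@r['t'];print(f,c,'hub',proj(r,[.5597,.1998,.03]),'flange',proj(r,[.4935,.2535,.109]),'edge',proj(r,[.5085,.2535,.109]),'bracket nr',proj(r,[.4935,.2535,.06]),'sleeve',proj(r,[.4935,.2535,.068]))
r=load('w8');g=cv2.cvtColor(r['color'],cv2.COLOR_RGB2GRAY)
print('cols',list(range(292,352,2)))
for y in range(208,282,3): print(y,' '.join('%3d'%v for v in g[y,292:352:2]))
s6=load('s6')['color'];s8=load('s8')['color']
print('scene knob',proj(load('s8'),[.4935,.2535,.109]))
def asc(g,x0,y0,x1,y1):
    for y in range(y0,y1): print('%3d '%y+''.join('@%#*+=-:. '[min(9,int(v)//25)] for v in g[y,x0:x1]))
for s in(s6,s8): asc(cv2.cvtColor(s,cv2.COLOR_RGB2GRAY),345,178,395,222);print()
E
```

```text
w6 [0.6072 0.3062 0.3338] hub [275.9739 214.4357] flange [170.5196 182.6023] edge [190.3246 182.4614] bracket nr [195.9103 170.1149] sleeve [192.3691 171.8565]
w7 [0.496  0.3233 0.3355] hub [379.8931 228.4462] flange [317.0207 202.7449] edge [336.3735 202.5969] bracket nr [317.4355 187.2055] sleeve [317.3774 189.3805]
w8 [0.4934 0.3234 0.2521] hub [402.5661 267.3242] flange [320.693  250.8864] edge [349.9456 250.6648] bracket nr [320.4003 218.1326] sleeve [320.4384 222.405 ]
cols [292, 294, 296, 298, 300, 302, 304, 306, 308, 310, 312, 314, 316, 318, 320, 322, 324, 326, 328, 330, 332, 334, 336, 338, 340, 342, 344, 346, 348, 350]
208 144 146 139 140 135 138 135 134 138 137 141 139 138 132 148 148 140 138 141 139 139 139 139 139 141 147 135 109 102  91
211 150 136 137 133 135 136 135 139 138 139 140 141 120 103 110 116 112 103 132 139 140 140 140 135 136 137 140 146 134 109
214 137 135 135 137 140 136 137 138 120  71  32  32  35  36  35  31  37  33  34  47 116 136 138 138 139 137 138 138 137 146
217 133 136 136 134 139 136 135  81  28  33  27  28  34  33  36  31  33  28  34  34  31  31 
[... 6807 characters left out ...]
+********++===--::::::::--:::::::::::::-
210 ::::::::-=+********+=====-::::::-:::::::::::::::::
211 -:::::::-=*********+++++=--:::::::::::::::::::::::
212 ::::::::-=**************+=-:::::::::::::::::::::-:
213 ::::::::-+**************+=-------::::::::::::::::-
214 ::::::--=+*####**********++====----:::::::--:-:-::
215 :::---==+*#######**********+++++==----::::--:----:
216 :---=+***#########**************+++==-------------
217 --=+**############*****************+++=--------==-
218 =++*##############*********************+=-----=++=
219 +**##############*********************#**+===-=++=
220 ***##############*********************##**+++=====
221 #****#############**************************+++===
```

This explains it. The images show the knob exactly where predicted, and the closed fingertips touching its flange top. So the real fingertips stand about 17 mm above the reported TCP. Three things agree:
- the finger gap against its pixel width in w2 and w6;
- the grip having been on the 22 mm section of the socket;
- the flange contact here.

The real grasp point is therefore about 36 mm above the reported TCP. Lift, open, then go lower, watching force.

Call:
carry_out(steps=[[-1, 0, 0, -0.01, 0, 0, 0], [-1, 0, 0, -0.01, 0, 0, 0], [0.2, 0, 0, 0, 0, 0, 0], [0.2, 0, 0, 0, 0, 0, 0], [0.2, 0, 0, 0, 0, 0, 0], [0.2, 0, 0, 0, 0, 0, 0], [0.2, 0, 0, 0, 0, 0, 0], [0.2, 0, 0, 0.01, 0, 0, 0], [0.2, 0, 0, 0.01, 0, 0, 0], [0.2, 0, 0, 0.01, 0, 0, 0], [0.2, 0, 0, 0.01, 0, 0, 0], [0.2, 0, 0, 0, 0, 0, 0]])

```text
clock: 17.12
tcp_pos: [0.492, 0.2534, 0.0698]
orientation: [0.0, 1.0, -0.004, -0.001]
wrist_force: [-0.4, 0.2, 0.3]
finger_gap: 0.0512
```

Call:
carry_out(steps=[[0.2, 0.001, 0, 0.006, 0, 0, 0], [0.2, 0, 0, 0.006, 0, 0, 0], [0.2, 0, 0, 0.005, 0, 0, 0], [0.2, 0, 0, 0, 0, 0, 0], [-1, 0, 0, 0, 0, 0, 0], [-1, 0, 0, 0, 0, 0, 0], [-1, 0, 0, 0, 0, 0, 0], [-1, 0, 0, 0, 0, 0, 0], [-1, 0, 0, 0, 0, 0, 0], [-1, 0, 0, 0, 0, 0, 0]], grip_force=80)

```text
clock: 18.38
tcp_pos: [0.4936, 0.2538, 0.0545]
orientation: [-0.0, 1.0, -0.004, -0.0]
wrist_force: [-3.0, -0.1, 5.8]
finger_gap: 0.027
```

Call:
carry_out(steps=[[-1, 0, 0, -0.003, 0, 0, 0], [-1, 0, 0, -0.003, 0, 0, 0], [-1, 0, 0, -0.004, 0, 0, 0], [-1, 0, 0, 0, 0, 0, 0], [-1, 0, 0, 0, 0, 0, 0]], grip_force=80)

```text
clock: 19.0
tcp_pos: [0.4935, 0.2537, 0.0636]
orientation: [0.0, 1.0, -0.004, -0.0]
wrist_force: [1.4, 2.7, -9.6]
finger_gap: 0.0268
```

A 9 mm lift gives −9.6 N, which matches the spring. Continue to the stop.

Call:
carry_out(steps=[[-1, 0, 0, -0.004, 0, 0, 0], [-1, 0, 0, -0.003, 0, 0, 0], [-1, 0, 0, -0.002, 0, 0, 0], [-1, 0, 0, -0.001, 0, 0, 0], [-1, 0, 0, 0, 0, 0, 0], [-1, 0, 0, 0, 0, 0, 0]], grip_force=100)

```text
clock: 19.75
tcp_pos: [0.4935, 0.2537, 0.0738]
orientation: [0.0, 1.0, -0.004, -0.0]
wrist_force: [0.2, 2.9, -12.3]
finger_gap: 0.0268
```

Call:
carry_out(steps=[[-1, 0, 0, -0.001, 0, 0, 0], [-1, 0, 0, -0.001, 0, 0, 0], [-1, 0, 0, 0, 0, 0, 0], [-1, 0, 0, 0, 0, 0, 0]])

```text
clock: 20.25
tcp_pos: [0.4934, 0.2536, 0.0749]
orientation: [0.0, 1.0, -0.004, -0.001]
wrist_force: [2.2, 4.4, -24.2]
finger_gap: 0.0262
```

The force has risen to 24 N, so it is at the stop (travel 20.4 mm from the grasp). I'll hold for a second, then check for creep, the knob, the socket and the bin.

Call:
carry_out(steps=[[-1, 0, 0, 0, 0, 0, 0], [-1, 0, 0, 0, 0, 0, 0], [-1, 0, 0, 0, 0, 0, 0], [-1, 0, 0, 0, 0, 0, 0], [-1, 0, 0, 0, 0, 0, 0], [-1, 0, 0, 0, 0, 0, 0], [-1, 0, 0, 0, 0, 0, 0], [-1, 0, 0, 0, 0, 0, 0]])

```text
clock: 21.25
tcp_pos: [0.4934, 0.2536, 0.0749]
orientation: [0.0, 1.0, -0.004, -0.001]
wrist_force: [2.2, 4.7, -25.0]
finger_gap: 0.0264
```

```bash
python3 - <<'E'
from h import *
np.set_printoptions(precision=4,suppress=True)
s=snap('scene','s9');st=env.get_state();print(st['clock'],st['tcp_pos'],st['wrist_force'],st['finger_gap'])
G=lambda f:cv2.cvtColor(load(f)['color'],cv2.COLOR_RGB2GRAY)
a,b,o=G('s6'),G('s9'),G('s1')
for nm,(x0,y0,x1,y1) in dict(deep=(383,212,404,246),knob=(355,185,377,212)).items():
    print(nm,np.abs(a[y0:y1,x0:x1].astype(int)-b[y0:y1,x0:x1]).mean().round(1))
d=np.abs(o.astype(int)-b)[255:375,165:305]>45; ys,xs=np.nonzero(d); print('bin change',d.sum(),(xs.min()+165,xs.max()+165,ys.min()+255,ys.max()+255) if d.any() else '')
for y in range(180,216): print(y,''.join('@%#*+=-:. '[min(9,int(v)//25)] for v in b[y,350:385]))
print('flange if up/home',proj(s,[.4935,.2535,.129]),proj(s,[.4935,.2535,.109]),'knob bottom up/home',proj(s,[.4935,.2535,.098]),proj(s,[.4935,.2535,.078]))
E
```

```text
21.3 [0.4934 0.2537 0.0749] [  2.2841   4.4245 -25.1166] 0.026099277578774387
deep 1.7
knob 49.9
bin change 1882 (np.int64(165), np.int64(304), np.int64(255), np.int64(374))
180 :-=*%%%%%%%%%%%%#%%%%%%%%%%#++***++
181 ::-+###%%%%%%%%#*#%%%%%%%%#*++*#**+
182 ::-=++*#%%%%%%#++*%%%%%%%%#*++*##*+
183 :::--=+*%%%%%%*+=*#%%%%%%%#*+*####*
184 :::::--+#%%%%#*==*%%%%%%%#*++*#%%%#
185 ::::::-+#%%%%#*==*%%%%%%%#*==*#%%%%
186 ::::::-=*##%%%*++*%%%%%%%#*==*%%%%#
187 :::--:-=+*##%%%#*#%%%%%%%#*+*#%%%%*
188 :::--:--+**#%%%%%%%%%%%%%%###%%%%#+
189 :--:::--+**#%%%%%%%%%%%%%%%%%%%%#+=
190 ----::-=+*#%%%%%%%%%%%%%%%%%%%%#+=-
191 ----::-=+*#%%%%%%%%%%%%%%%%%%%#+=-:
192 ::::::-=+*#%%%%%%%##%%%%%%%%#*+=-::
193 -:::::-=+*#%%%%%%###%%%%%%##+==-:::
194 ::::::--+*#%%%%%%#**#%%%%#*+=--::::
195 ::::::--=*#%%%%%%*+*#%%%#+==-::-:::
196 ::::::--=+#%%%%%%*+*#%%#+=--:-:::::
197 ::::::---=+*#%%%#*+*#%%#+-::-::::::
198 ::::-::---==*#%%#*+*#%%*=-:::::::-:
199 :::::-:::---+*###*+*#%#*=--:::::--:
200 ::::--------=+******##*+--::--:--:-
201 ::::---=-====+++*++**+=--::--------
202 ::::-========++++++++=---:::------:
203 ::::-=++=====+++==++=-::::----:::::
204 ::::-++++=====+===+=--:::--:---:--:
205 :::--+**+====++=--==-::::-::-:-::--
206 ::::-+**+===+++=--==-:::::-::::::::
207 ::::-+***+=++++====--:::::-:::-:-::
208 ::::-+****++*+++===--:::::::::---::
209 :::-=+*******+++===--::::::::--::::
210 :::-=+*******++=====-::::::::::::::
211 :::-=********++++++=--:::::::::::::
212 :::-=*********+****+=-:::::::::::::
213 :::-+**************+=------::::::::
214 :--=+*####*####*****++====----:::::
215 -==+*#######%%#********++++==----::
flange if up/home [366.374  189.6201] [365.7225 194.9107] knob bottom up/home [365.3711 197.7634] [364.7448 202.8499]
```

The knob's lower end is now at about row 199 (home was 204), the neck shows below it, and the hold is steady. Hand in.

```bash
python3 -c "
from workcell import env
print(env.hand_in()); print(env.get_state()['clock'])"
```

```text
the job is handed in; nothing more can be done
None
the job is handed in; nothing more can be done
```

The deep socket stands on the empty post and I have let go of it. The plunger is held up against its stop by its black knob. I handed in at about 21 s.

**Last checks**
- **Deep socket:** it met the disc at the expected height and stood upright on its post after release. It looked unchanged in the last scene picture.
- **Plunger:** the gripper rose 20.4 mm with the knob. The spring force read 9.6 N at about 9 mm and 12.3 N at about 19 mm. It then jumped to 25 N at the stop, and over the following second the reported position did not change.
- **Knob picture:** numerically, the knob's underside is higher than before, with the neck showing beneath it.

**What disagreed**
- **Fingertip height:** the fingertips are really about 17 mm above the reported TCP, not 19 mm ahead of it. My first close therefore shut on top of the knob's flange, with about 6 N. I lifted, reopened and gripped 36 mm lower.
- **Grip on the knob:** the finger opening of 26–27 mm does not show whether the pads hold the 25 mm knob or its 30 mm flange.
- **Bin:** my last picture comparison there was not conclusive. It showed changes all over the bin, and the moving arm shadow could account for some of them. I saw no sign that the other sockets or the bar were touched.

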